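# Close the drying chamber: key the lid into its notch, press it home, set the vent dial

### The arm

A 6-joint arm with a two-finger parallel gripper is mounted at the origin on the work surface. World frame = base frame: x ahead of the robot, y to its left, z up, the work surface at z = 0. Lengths are in m, angles in degrees, forces in N, time in s.
With the tool pointing down it reaches from about 0.375 to 0.925 m from the base axis. Payload 5.7 kg.
Tool frame: the origin (TCP) lies at the very end of the fingers, on their centre line; the grasp point (between the pads) lies 19 mm behind it; z points along the fingers, y is the direction in which the jaws open and shut (so a half turn about z gives the same grasp; the last joint's range is limited). The gripper opens to 85 mm and grips with 20 to 120 N. Pads are 22 mm wide; open, the fingers measure 114 mm over their backs; the gripper's body (76 mm by 85 mm) begins 54 mm behind the grasp point. The pads swing forward as they close: fully open they stand 13 mm farther back than shut.
Start: joints at [-71.454, 20.558, 86.54, -0, 72.909, -6.595], TCP at [0.255, -0.543, 0.231] pointing down, gripper open.
Joint ranges: [-170.27, 170.27], [-57.76, 135], [12.27, 136.19], [-55.21, 235.2], [11.17, 155.16], [-170.74, 170.74]. Speed limits (degrees/s): [136.94, 136.94, 180, 180, 180, 180].

### API

Orientations are given as [roll, pitch, yaw] about the fixed x, y, z axes, in that order (R = Rz(yaw) Ry(pitch) Rx(roll)).
In Python, from workcell import state, grab_frame, arm, search_frame, outline_of gives the robot as it stands.
- The arm moves only by the tool arm_command, never from a script. Its argument "moves" is one flat list of numbers, 6 for each row, row after row: the shift along the tool's x, y, z in cm, then the turn, a rotation vector about the tool's x, y, z in degrees. A call has 1 to 20 rows; each row is the pose to reach, as a shift and turn from the pose commanded when the call began, along the tool's axes at that moment; what a row does not reach only later rows make up. A row lasts 1/12 s, in which the tool goes at most 41.7 mm and 7.16 degrees, less where a joint would pass 70% of its speed; a pose out of reach is approached as far as the arm can. A call with a gripper value outside its range is refused whole. "jaw" is the finger opening in cm, from 0 to 8.54, set as the call begins (left out, the last holds). The fingers move at their own pace and stop on an object; "grip_force" is the grip in N (left out, the last holds). Time passes only in rows, so rows that repeat a pose let the fingers close. It gives the time, the measured TCP pose, the force and the opening at its end, in the units of the state.
- state(): the state, without advancing time (a new reading comes with each control period).
- grab_frame(name): name is "side" or "top" or "wrist"; returns a dict with "frame" (400x640x3 uint8, red, green, blue), "depth" (400x640 float32, m along the optical axis (not along the pixel's ray), 0 where there is no reading), "mtx" (3x3 intrinsics, pixels), "T" (4x4, takes a point from camera to world coordinates). Camera axes: x right, y up, looking along -z (the intrinsics and any distortion apply to the point x, -y, -z); pixel columns grow to the right and rows downward; lengths in m; the calibration is good to about 2 mm. A picture is of the moment at which its call begins.
- arm.job_done(): hands the job in, once; it reports no verdict.
Trained networks look in the newest picture that a camera, given by its name, has taken for a name from the list of things; names that differ only in an ending like _2 or _b are one class to them, and where a whole thing is asked for, a point or a joint stands for the part that bears it (a point fixed in the world has none). Each returns a list of dicts, best first, with "score" (0 to 1); they miss things now and then, are a little off and sometimes report something else, mostly with a low value. They report only what shows in the picture. A call takes as long as a camera call. They do not tell look-alikes from the thing itself.
- search_frame(camera, label): "pixel" ([column, row] in pixels, amid what is visible of it).
- outline_of(camera, label): "pixels" (400x640 bool, what is visible of it) and "pixel" ([column, row] in pixels, amid what is visible of it).
The state is a dict: "time_s": time; "joint_positions": joint angles; "dq": joint speeds; "tau": joint torques, N m; "eef_pos": TCP position; "ee_rot": TCP orientation; "contact_force": force on the tool from outside, world axes, zero at the start; "ft_torque": the same for the moment, N m; "width": finger opening in m.
Only numpy, scipy, OpenCV 4.12 (cv2) and the standard library are available. Lean on these libraries where they do the work, as an engineer would, in place of code of your own. Each camera call takes 0.05 s, during which the arm holds its last target. There are 200 camera calls.

### The job

Close the drying chamber. Its lid is lying askew with the key riding on the rim: push the lid round by its arm, clockwise seen from above, until the key drops into the notch in the rim, then press the lid down in the middle until it is fully home, flush on the rim all round. Then turn the vent dial to its third click clockwise from the end stop (the long mark), leaving the lid home and the glassware round about undisturbed.

Things in the scene. Friction and masses are not known exactly. Their poses are not given: they have to be found in the camera images.
- unit: drying chamber, fixed to the bench: white base plate 200 x 360 x 10 mm (x, y, z) with a round aluminium pot centred at (0, -75) mm and a grey valve housing 130 x 120 mm, top 46 mm above the bench, centred at (0, 115) mm, with the dial. Origin: centre of the plate's underside, on the bench; x, y along the plate, z up.
- rim (a point): centre of the pot's mouth at the height of its flat rim, 70 mm above the bench; axes as unit. Wall 12 mm thick, inside diameter 100 mm, outside 124 mm. A black seal disc inside holds a keyed lid 4 mm proud of the rim; it is stiff: under about 11 N of downward press it slides down, and stays down.
- notch (a point): the only notch in the pot's rim, 18 mm wide, 14 mm deep, cut right through the wall. The point is at rim height, mid-wall, 56 mm from the centre of the mouth, at -120 degrees from the unit's x axis (towards -y and the robot).
- lid: loose steel lid, 0.28 kg: disc 114 mm across, 8 mm thick, with a 95 mm spigot reaching 12 mm down into the pot. Origin: centre of the disc's underside, at rim when home; z up, x along its arm. Starts 0.5 to 1.15 rad anticlockwise (from above) of the notch, tilted some 3 degrees, arm side high. Turns with less than 3 N at the arm's end; stops hard when the key is in the notch.
- arm (a point): on the lid's arm, 98 mm from the lid's centre, at mid-thickness: the place to push sideways. The arm is a steel bar 14 mm wide, 12 mm thick, from 18 to 115 mm from the centre, 8 to 20 mm above the disc's underside; it sticks out 53 mm beyond the pot over free space. Axes as lid (x outward along the arm).
- boss (a point): centre of the flat top of the round black boss in the middle of the lid, 36 mm across, 30 mm above the disc's underside (10 mm above the arm's top): the place to press the lid down. It is 100 mm above the bench when the lid is home, 104 mm before pressing.
- key (a point): the lid's key, a steel tooth 12 mm wide reaching 10 mm below the disc's underside, right under the arm, 44 to 66 mm from the lid's centre. The point is in the plane of the disc's underside, 56 mm from the centre (at notch when home). Axes as lid.
- dial (a joint): vent dial, rad: 0 at its end stop, growing clockwise seen from above, up to 2.2 at the other stop; it clicks into a detent every 0.44 rad, and when let go settles into the nearest. The third click is at 1.32. It starts at the stop or one click on.
- dial_grip (a point): grip point of the dial, on its vertical axis, 83 mm above the bench: on a black bar 42 mm long, 14 mm wide, 32 mm tall (60 to 92 mm above the bench). Axes turn with the dial: x along the bar, white pointer line on its -x half; at joint 0 the bar lies along the unit's x, pointer to -x. Six marks on the housing show the detents, the third click's mark is longer. Turning it past a click takes about 0.08 N m.
- beaker: glass beaker, 56 mm across, 75 mm tall; a bystander, leave it alone. Origin: centre of its underside.
- amber: amber reagent bottle, 52 mm across, 110 mm tall; a bystander, leave it alone. Origin: centre of its underside.
- dish: white ceramic dish, 72 mm across, 18 mm tall; a bystander, leave it alone. Origin: centre of its underside.
- flask: conical glass flask, 68 mm across the foot, 85 mm tall; a bystander, leave it alone. Origin: centre of its underside.
- jar: small glass jar with a white cap, 44 mm across, 50 mm tall; a bystander, leave it alone. Origin: centre of its underside.
- spatula: slim steel lab spatula, 145 mm long, lying flat on the bench; a bystander, leave it alone. Origin: centre of its underside.
There are look-alikes about, which are no part of the job. Of the things that look like the lid, the smallest one is meant.

How it is judged:
By the outcome, as a careful person would: the job done as asked, in the order asked, and still so for the second after the job is handed in, with the robot touching nothing.
It also fails if it takes over 61 s, if anything falls off the work surface, if the arm or the gripper's body presses on something with over 40 N, if the wrist force passes 120 N, or if a joint passes its speed limit or range.

## Working session

There is one attempt and no reset: what is moved stays moved. The work goes in short steps, Python scripts to look and compute and a tool call to move; the robot and the scene stay as the last step left them, time stands still between calls to the robot, and variables do not carry over. Pictures are saved under pics/ and viewed, about 8 in all and at most 12, crops included, and the job is handed in when it is done.

Besides the shell and the picture viewer there is one more tool, called after ">>>" as name(argument=value, ...) on one line, values as JSON. arm_command: Moves the arm, as the interface text tells. Its arguments: {"type":"object","properties":{"moves":{"type":"array","items":{"type":"number"}},"jaw":{"type":"number"},"grip_force":{"type":"number"}},"required":["moves"]}

```bash
mkdir -p pics
cat > h.py <<'E'
import numpy as np, cv2
from workcell import state, grab_frame, arm, search_frame, outline_of
from scipy.spatial.transform import Rotation as R
def cloud(f):
    d=f["depth"];K=f["mtx"];v,u=np.mgrid[:400,:640]
    P=np.stack([(u-K[0,2])/K[0,0]*d,-(v-K[1,2])/K[1,1]*d,-d],-1)
    W=P@f["T"][:3,:3].T+f["T"][:3,3]; W[d==0]=np.nan
    return W
def save(n,im,s=1): cv2.imwrite(f"pics/{n}.png",cv2.resize(im[:,:,::-1],None,fx=s,fy=s))
E
python3 - <<'E'
from h import *
f=grab_frame("top");save("top1",f["frame"],1.25);np.savez("top1.npz",**f)
W=cloud(f)
for n in ["unit","lid","arm","boss","dial","dial_grip","beaker","amber","dish","flask","jar","spatula"]:
    for r in search_frame("top",n)[:3]:
        p=r["pixel"];print(n,round(r["score"],2),np.round(p),np.round(W[int(p[1]),int(p[0])],3))
s=state();print(s["time_s"],s["eef_pos"],s["ee_rot"],s["contact_force"],f["T"],f["mtx"])
E
```

```text
unit 0.72 [356. 205.] [ 0.537 -0.041  0.026]
unit 0.24 [253. 205.] [0.535 0.175 0.086]
lid 0.95 [414. 199.] [ 0.543 -0.151  0.109]
lid 0.56 [224. 319.] [0.301 0.241 0.055]
arm 0.96 [413. 201.] [ 0.539 -0.147  0.106]
arm 0.76 [223. 316.] [0.307 0.241 0.053]
arm 0.58 [441. 323.] [ 0.289 -0.21   0.051]
boss 0.94 [414. 201.] [ 0.537 -0.151  0.105]
boss 0.9 [442. 324.] [ 0.288 -0.211  0.055]
boss 0.71 [224. 315.] [0.307 0.241 0.053]
dial 0.87 [316. 197.] [0.551 0.049 0.061]
dial_grip 0.71 [320. 201.] [0.542 0.04  0.088]
beaker 0.72 [331. 130.] [0.713 0.015 0.004]
beaker 0.45 [319. 196.] [0.551 0.042 0.088]
amber 0.83 [252. 205.] [0.534 0.177 0.098]
dish 0.95 [435. 129.] [ 0.713 -0.226  0.004]
flask 0.75 [508. 198.] [ 0.548 -0.361  0.062]
jar 0.6 [383. 132.] [ 0.695 -0.101  0.05 ]
spatula 0.57 [313. 263.] [0.409 0.055 0.006]
spatula 0.36 [385. 135.] [ 0.69  -0.105  0.049]
spatula 0.29 [357. 206.] [ 0.536 -0.042  0.036]
0.65 [ 0.25488938 -0.54313813  0.23128476] [-1.79994898e+02 -7.34301366e-04  2.51399224e+01] [ 0.87924061  0.13103028 -0.12383772] [[-7.16302471e-03  9.95103150e-01 -9.85820027e-02  4.69672671e-01]
 [-9.99974179e-01 -7.18489836e-03  1.33135441e-04  2.45767478e-02]
 [-5.75818173e-04  9.85804109e-02  9.95128922e-01  8.67709475e-01]
 [ 0.00000000e+00  0.00000000e+00  0.00000000e+00  1.00000000e+00]] [[381.46450924   0.         326.34852678]
 [  0.         381.46450924 197.77857731]
 [  0.           0.           1.        ]]
```

View pics/top1.png

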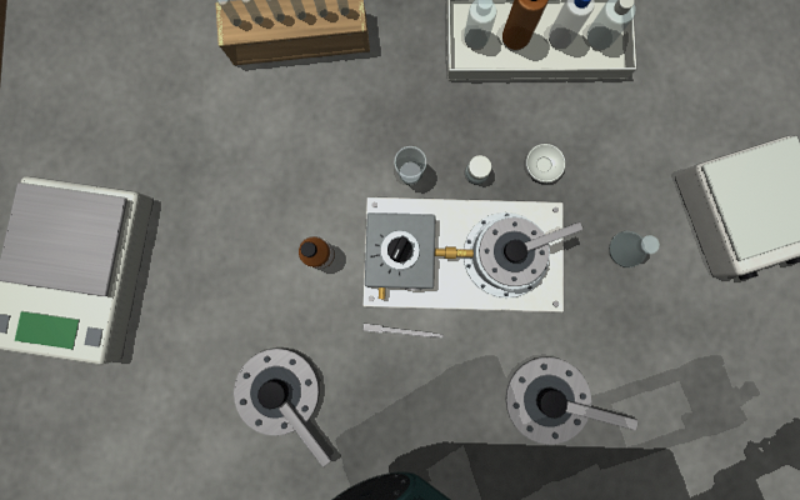

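Run:
```python
from h import *
f=dict(np.load("top1.npz"));W=cloud(f)
im=f["frame"][130:270,270:480];save("top1c",im,3.8)
# lid arm, boss, pot by heights near (0.54,-0.15)
x,y,z=W[...,0],W[...,1],W[...,2]
near=(np.hypot(x-.54,y+.15)<.14)
def st(m,t):
    p=W[m];print(t,len(p),p.mean(0).round(4) if len(p) else "");return p
b=st(near&(z>.103)&(z<.125),"boss+")
for lo,hi in [(.06,.075),(.075,.083),(.083,.092),(.092,.1),(.1,.104),(.104,.12)]:
    p=W[near&(z>lo)&(z<hi)];
    if len(p):print(lo,len(p),p[:,:2].min(0).round(3),p[:,:2].max(0).round(3),np.median(p,0).round(4))
m=(np.hypot(x-.545,y-.042)<.06)
h=W[m&(z>.03)&(z<.06)];print("housing z",np.median(h[:,2]))
p=W[m&(z>.078)]; c,s_,a=cv2.minAreaRect(p[:,:2].astype(np.float32)*1000);print("bar",len(p),c,s_,a,np.median(p,0))
p=W[(z>.036)&(z<.056)&(np.abs(x-.54)<.1)&(np.abs(y-.04)<.1)]
print(cv2.minAreaRect(p[:,:2].astype(np.float32)*1000))
p=W[(z>.003)&(z<.018)&(np.abs(x-.54)<.16)&(np.abs(y+.04)<.22)]
print(cv2.minAreaRect(p[:,:2].astype(np.float32)*1000))
```

```text
boss+ 299 [ 0.5454 -0.1643  0.1062]
0.06 352 [ 0.48  -0.213] [ 0.603 -0.089] [ 0.5286 -0.1165  0.0698]
0.075 520 [ 0.484 -0.189] [ 0.596 -0.095] [ 0.5234 -0.1164  0.0818]
0.083 1498 [ 0.484 -0.205] [ 0.596 -0.094] [ 0.541  -0.1588  0.0857]
0.092 130 [ 0.524 -0.227] [ 0.582 -0.131] [ 0.5524 -0.184   0.0989]
0.1 186 [ 0.53  -0.258] [ 0.584 -0.132] [ 0.5675 -0.2227  0.1017]
0.104 274 [ 0.523 -0.257] [ 0.581 -0.131] [ 0.5414 -0.1505  0.1064]
housing z 0.046366191345051155
bar 143 (547.1148681640625, 38.91423416137695) (13.986209869384766, 41.347190856933594) 63.5248908996582 [0.54659677 0.0394948  0.08908425]
((540.8287353515625, 20.706497192382812), (157.0382843017578, 143.9769287109375), 89.73417663574219)
((540.2449951171875, -39.95521545410156), (438.1993713378906, 319.786376953125), 89.92486572265625)
```

View pics/top1c.png

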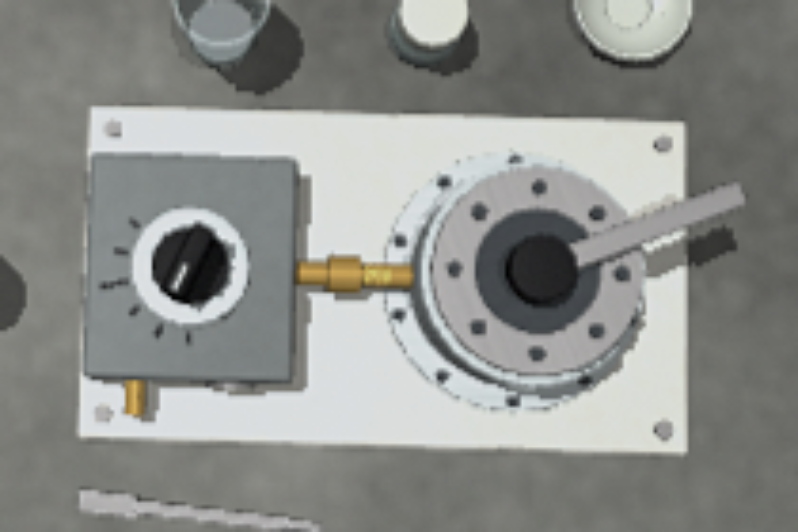

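Run:
```python
from h import *
f=dict(np.load("top1.npz"));W=cloud(f)
x,y,z=W[...,0],W[...,1],W[...,2]
box=(np.abs(x-.54)<.13)&(np.abs(y+.04)<.21)
m=(box&(z>.005)).astype(np.uint8)
n,l,s,c=cv2.connectedComponentsWithStats(m)
k=1+np.argmax(s[1:,4])
g=(f["frame"].min(-1)>190)&box&(z<.016)&(z>.003)
p=W[g];r=cv2.minAreaRect(p[:,:2].astype(np.float32)*1000);print("plate",r,np.median(p[:,2]))
hs=box&(y>-.03)&(np.abs(z-.046)<.005)
n,l,s,c=cv2.connectedComponentsWithStats(hs.astype(np.uint8));k=1+np.argmax(s[1:,4]);print("housing",cv2.minAreaRect(W[l==k][:,:2].astype(np.float32)*1000))
# lid boss top and pot rim
b=box&(np.hypot(x-.54,y+.151)<.024)&(z>.102);print("boss",cv2.minEnclosingCircle(W[b][:,:2].astype(np.float32)*1000),np.median(W[b],0))
b=box&(np.hypot(x-.54,y+.151)<.075)&(np.abs(z-.07)<.005);print("rim",cv2.minEnclosingCircle(W[b][:,:2].astype(np.float32)*1000))
a=(np.hypot(x-.541,y+.151)>.066)&(np.hypot(x-.541,y+.151)<.13)&(z>.085)&(y<-.19)
print("arm",cv2.minAreaRect(W[a][:,:2].astype(np.float32)*1000),np.median(W[a],0))
d=(np.hypot(x-.547,y-.039)<.014)&(z>.08)
print(f["frame"][d].max())
q=(np.hypot(x-.547,y-.039)<.023)&(z>.08)&(f["frame"].min(-1)>110);print("pointer",W[q].mean(0) if q.any() else None,q.sum())
print(state()["joint_positions"])
```

```text
plate ((530.4345703125, -72.57402038574219), (233.36996459960938, 354.63677978515625), 0.04015308991074562) 0.009987636450362825
housing ((546.2161254882812, 38.77375411987305), (119.89142608642578, 132.01077270507812), 87.81890869140625)
boss ((539.8546142578125, -148.68203735351562), 17.781221389770508) [ 0.53939591 -0.14869113  0.10661273]
rim ((540.773681640625, -150.87521362304688), 62.49008560180664)
arm ((571.6472778320312, -234.59791564941406), (13.72714900970459, 46.43573760986328), 20.053401947021484) [ 0.57157578 -0.23405489  0.10227325]
215
pointer [0.54648237 0.03952461 0.0892655 ] 18
[-7.14541961e+01  2.05565886e+01  8.65386213e+01  1.50243937e-04
  7.29099423e+01 -6.59416266e+00]
```

```bash
cat >> h.py <<'E'
C=np.array([.5408,-.1509])
def rel(targets,yaw0=None):
    """targets: [x,y,z,yaw deg]; print shift cm & turn, tool axes now"""
    s=state();R0=R.from_euler("xyz",s["ee_rot"],degrees=True);
    for t in targets:
        d=R0.inv().apply(np.array(t[:3])-s["eef_pos"])*100
        r=(R0.inv()*R.from_euler("xyz",[180,0,t[3]],degrees=True)).as_rotvec(degrees=True)
        print(np.round(d,2),np.round(r,1))
def push(phi,off,z,r=.098):
    a=np.radians(phi);e=np.array([np.cos(a),np.sin(a)]);t=np.array([-e[1],e[0]])
    return [*(C+r*e+off*t),z,phi+180]
E
python3 - <<'E'
from h import *
rel([push(-70,.036,.15),push(-70,.036,.078)])
E
```

```text
[ 45.25 -13.28   8.13] [ -0.   -0.  -84.9]
[ 45.25 -13.28  15.33] [ -0.   -0.  -84.9]
```

>>> arm_command(moves=[45.25,-13.3,8.1,0,0,-84.9,45.25,-13.3,8.1,0,0,-84.9,45.25,-13.3,8.1,0,0,-84.9,45.25,-13.3,8.1,0,0,-84.9,45.25,-13.3,8.1,0,0,-84.9,45.25,-13.3,8.1,0,0,-84.9,45.25,-13.3,8.1,0,0,-84.9,45.25,-13.3,8.1,0,0,-84.9,45.25,-13.3,8.1,0,0,-84.9,45.25,-13.3,8.1,0,0,-84.9,45.25,-13.3,8.1,0,0,-84.9,45.25,-13.3,8.1,0,0,-84.9,45.25,-13.3,8.1,0,0,-84.9,45.25,-13.3,8.1,0,0,-84.9,45.25,-13.3,8.1,0,0,-84.9,45.25,-13.3,12,0,0,-84.9,45.25,-13.3,15.3,0,0,-84.9,45.25,-13.3,15.3,0,0,-84.9], jaw=0)

```text
time_s: 2.15
eef_pos: [0.6026, -0.2299, 0.0729]
ee_rot: [-179.6, -0.4, 109.8]
contact_force: [-1.8, 1.5, -0.1]
width: -0.0001
```

Run:
```python
from h import *
s=state();print(s["time_s"],s["eef_pos"],s["ee_rot"],s["contact_force"],s["width"])
rel([push(p,.024,.078) for p in (-70,-76,-82,-88,-94,-100,-106,-112,-116)])
```

```text
2.15 [ 0.602604   -0.22987816  0.07293489] [-179.57632485   -0.42447157  109.84396856] [-1.76800343  1.54432341 -0.06908726] -5.3093429027418126e-05
[-0.26 -0.71 -0.5 ] [-0.4 -0.4 -0.2]
[-0.46 -1.75 -0.5 ] [-0.4 -0.4  5.8]
[-0.55 -2.8  -0.49] [-0.5 -0.4 11.8]
[-0.53 -3.85 -0.48] [-0.5 -0.4 17.8]
[-0.4  -4.9  -0.47] [-0.5 -0.3 23.8]
[-0.16 -5.93 -0.46] [-0.5 -0.3 29.8]
[ 0.18 -6.93 -0.45] [-0.5 -0.3 35.8]
[ 0.63 -7.89 -0.44] [-0.6 -0.3 41.8]
[ 0.98 -8.49 -0.44] [-0.6 -0.2 45.8]
```

```bash
cat >> h.py <<'E'
def relc(c,targets):
    R0=R.from_euler("xyz",[180,0,c[3]],degrees=True)
    for t in targets:
        d=R0.inv().apply(np.array(t[:3])-c[:3])*100
        print(*np.round(d,2),0,0,round(c[3]-t[3],1),sep=", ",end=",\n")
E
python3 - <<'E'
from h import *
c=push(-70,.036,.078);print(c)
relc(c,[push(-70,.029,.078)]+[push(p,.024,.078) for p in np.arange(-71,-112,-3)])
E
```

```text
[np.float64(0.6081469083942082), np.float64(-0.23067715167729497), 0.078, 110]
0.0, -0.7, -0.0, 0, 0, 0,
-0.04, -1.37, -0.0, 0, 0, 1,
-0.14, -1.89, -0.0, 0, 0, 4,
-0.22, -2.41, -0.0, 0, 0, 7,
-0.27, -2.94, -0.0, 0, 0, 10,
-0.29, -3.47, -0.0, 0, 0, 13,
-0.28, -3.99, -0.0, 0, 0, 16,
-0.25, -4.52, -0.0, 0, 0, 19,
-0.19, -5.05, -0.0, 0, 0, 22,
-0.1, -5.57, -0.0, 0, 0, 25,
0.02, -6.08, -0.0, 0, 0, 28,
0.16, -6.59, -0.0, 0, 0, 31,
0.33, -7.09, -0.0, 0, 0, 34,
0.53, -7.58, -0.0, 0, 0, 37,
0.75, -8.06, -0.0, 0, 0, 40,
```

>>> arm_command(moves=[0,-0.7,0,0,0,0,-0.04,-1.37,0,0,0,1,-0.14,-1.89,0,0,0,4,-0.22,-2.41,0,0,0,7,-0.27,-2.94,0,0,0,10,-0.29,-3.47,0,0,0,13,-0.28,-3.99,0,0,0,16,-0.25,-4.52,0,0,0,19,-0.19,-5.05,0,0,0,22,-0.1,-5.57,0,0,0,25,0.02,-6.08,0,0,0,28,0.16,-6.59,0,0,0,31,0.33,-7.09,0,0,0,34,0.53,-7.58,0,0,0,37,0.75,-8.06,0,0,0,40,0.75,-8.06,0,0,0,40])

```text
time_s: 3.48
eef_pos: [0.5296, -0.2525, 0.081]
ee_rot: [179.8, 0.1, 69.8]
contact_force: [-0.2, 0.3, 0.1]
width: -0.0001
```

Run:
```python
from h import *
f=grab_frame("top");W=cloud(f);save("top2c",f["frame"][140:280,340:500],4)
s=state();print(s["time_s"],s["eef_pos"],s["ee_rot"],s["contact_force"])
print(push(-110,.024,.078))
c=push(-110,.024,.078);relc(c,[push(p,.024,.078) for p in np.arange(-111.5,-124,-1.5)])
```

```text
3.5333 [ 0.53000786 -0.25237846  0.08071124] [1.79809954e+02 4.89194219e-02 6.99826617e+01] [-0.81092209  0.84159058 -0.2513611 ]
[np.float64(0.5298346488529463), np.float64(-0.25119836027683506), 0.078, 70]
-0.06, -0.26, -0.0, 0, 0, 1.5,
-0.11, -0.52, -0.0, 0, 0, 3.0,
-0.16, -0.78, -0.0, 0, 0, 4.5,
-0.2, -1.04, -0.0, 0, 0, 6.0,
-0.23, -1.3, -0.0, 0, 0, 7.5,
-0.25, -1.56, -0.0, 0, 0, 9.0,
-0.27, -1.83, -0.0, 0, 0, 10.5,
-0.28, -2.09, -0.0, 0, 0, 12.0,
-0.29, -2.35, -0.0, 0, 0, 13.5,
```

View pics/top2c.png

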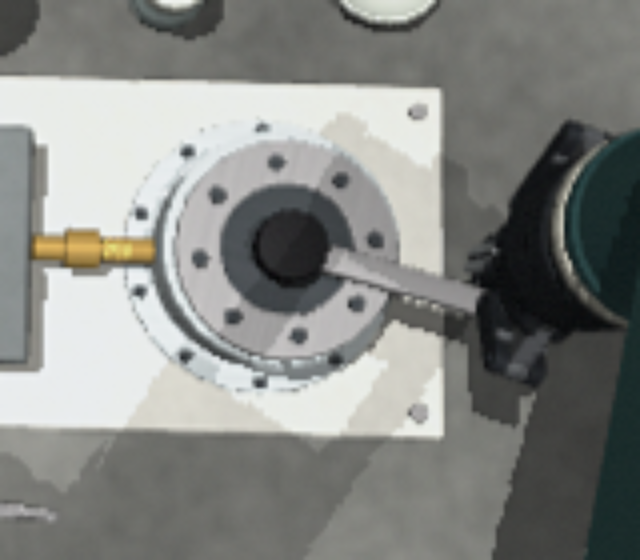

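>>> arm_command(moves=[-0.06,-0.26,0,0,0,1.5,-0.11,-0.52,0,0,0,3,-0.16,-0.78,0,0,0,4.5,-0.2,-1.04,0,0,0,6,-0.23,-1.3,0,0,0,7.5,-0.25,-1.56,0,0,0,9,-0.27,-1.83,0,0,0,10.5,-0.28,-2.09,0,0,0,12,-0.28,-2.09,0,0,0,12])

```text
time_s: 4.28
eef_pos: [0.5083, -0.2461, 0.0781]
ee_rot: [-179.9, -0.0, 57.9]
contact_force: [0.1, 0.2, 0.6]
width: 0.0002
```

```bash
cat >> h.py <<'E'
def lid():
    f=grab_frame("top");W=cloud(f);x,y,z=W[...,0],W[...,1],W[...,2];r=np.hypot(x-C[0],y-C[1])
    a=np.degrees(np.arctan2(y-C[1],x-C[0]))
    m=(r>.066)&(r<.084)&(z>.078)&(z<.11)&(a<-50)&(a>-150)
    print("arm ang",np.median(a[m]),"z",np.median(z[m]),m.sum())
    b=(r<.014)&(z>.09)&(z<.12);print("boss z",np.median(z[b]))
    d=(r>.04)&(r<.054)&(z<.09)&(z>.07)
    A=np.c_[W[d][:,:2]-C,np.ones(d.sum())];k=np.linalg.lstsq(A,W[d][:,2],rcond=None)[0];print("disc z",k[2],"tilt deg",np.degrees(k[:2]))
    s=state();print(s["time_s"],s["eef_pos"],s["ee_rot"],s["contact_force"])
    return f,W
E
python3 - <<'E'
from h import *
lid()
c=push(-122,.024,.078);print(c);relc(c,[push(p,.024,.078) for p in np.arange(-123,-127,-1)])
E
```

```text
arm ang -122.26240890729926 z 0.09337903574425305 68
boss z 0.10377904069307253
disc z 0.08206684967218945 tilt deg [-0.11329327 -0.11505159]
4.3333 [ 0.508572   -0.24620933  0.07814422] [-1.79944384e+02 -5.11590684e-03  5.80145848e+01] [ 0.28489351  0.89374869 -0.46416092]
[np.float64(0.5092210664129001), np.float64(-0.2467267757649267), 0.078, 58]
-0.04, -0.17, -0.0, 0, 0, 1,
-0.08, -0.34, -0.0, 0, 0, 2,
-0.11, -0.52, -0.0, 0, 0, 3,
-0.14, -0.69, -0.0, 0, 0, 4,
```

>>> arm_command(moves=[0,1,0,0,0,0,0,1,-2.5,0,0,0,0,1,-5.2,0,0,0,0,1,-5.5,0,0,0,3.5,0,-5.5,0,0,0,7,-1.5,-5.5,0,0,0,9.8,-2.4,-5.5,0,0,0,9.8,-2.4,-5.5,0,0,0,9.8,-2.4,-4,0,0,0,9.8,-2.4,-3,0,0,0,9.8,-2.4,-2.8,0,0,0,9.8,-2.4,-2.6,0,0,0,9.8,-2.4,-2.45,0,0,0,9.8,-2.4,-2.3,0,0,0,9.8,-2.4,-2.2,0,0,0,9.8,-2.4,-2.1,0,0,0,9.8,-2.4,-2.1,0,0,0])

```text
time_s: 5.75
eef_pos: [0.5399, -0.1509, 0.1001]
ee_rot: [-179.9, -0.0, 58.0]
contact_force: [-3.4, 2.9, 7.5]
width: 0.0
```

Run:
```python
from h import *
lid()
```

```text
arm ang nan z nan 0
boss z 0.09996015339972264
disc z 0.07827596293512416 tilt deg [-0.03322719 -0.18139092]
5.8 [ 0.53991904 -0.15087245  0.10006614] [-1.79916126e+02 -5.43585067e-03  5.79894357e+01] [-3.78644508  3.03543699  6.7800078 ]
  return _methods._mean(a, axis=axis, dtype=dtype,
  ret = ret.dtype.type(ret / rcount)
```

>>> arm_command(moves=[0,0,0.15,0,0,0,0,0,0.3,0,0,0,0,0,0.4,0,0,0,0,0,0.4,0,0,0,0,0,0,0,0,0,0,0,-3,0,0,0,0,0,-6,0,0,-5,4,-2.3,-6,0,0,-12,8,-4.6,-6,0,0,-19,12,-7,-6,0,0,-26,16.4,-9.5,-6,0,0,-33,16.4,-9.5,-6,0,0,-40,16.4,-9.5,-6,0,0,-47,16.4,-9.5,-6,0,0,-54,16.4,-9.5,-6,0,0,-61,16.4,-9.5,-6,0,0,-68,16.4,-9.5,-6,0,0,-75,16.4,-9.5,-6,0,0,-82,16.4,-9.5,-6,0,0,-89,16.4,-9.5,-6,0,0,-95.5])

```text
time_s: 7.47
eef_pos: [0.5473, 0.0381, 0.1596]
ee_rot: [180.0, 0.0, 153.8]
contact_force: [0.2, -0.5, 0.6]
width: 0.0001
```

>>> arm_command(moves=[0,0,0,0,0,0,0,0,0,0,0,0,0,0,0,0,0,0], jaw=4.5)

```text
time_s: 7.72
eef_pos: [0.547, 0.0384, 0.1595]
ee_rot: [180.0, 0.0, 153.3]
contact_force: [-0.3, -0.0, 1.9]
width: 0.0356
```

Run:
```python
from h import *
f,W=lid();save("top3",f["frame"],1.25)
f=grab_frame("wrist");W=cloud(f);save("wr",f["frame"],1)
x,y,z=W[...,0],W[...,1],W[...,2]
m=(np.hypot(x-.547,y-.039)<.03)&(z>.086)&(z<.097);print(m.sum(), cv2.minAreaRect(W[m][:,:2].astype(np.float32)*1000) if m.sum()>5 else 0)
print(state()["width"],state()["joint_positions"])
```

```text
arm ang -122.37243771203241 z 0.08971924988499536 68
boss z 0.09994889610813307
disc z 0.07863474612382351 tilt deg [-0.50453331 -0.67532247]
7.7667 [0.54697412 0.0384628  0.15940034] [1.79991976e+02 1.46788559e-03 1.53361295e+02] [ 0.48441625  0.15514955 -0.30183096]
811 ((548.6387939453125, 40.39886474609375), (13.370112419128418, 41.163394927978516), 63.04825210571289)
0.045250059560229504 [-3.19209530e+00  2.07683803e+01  9.77884843e+01  6.04417847e-03
  6.14428931e+01 -6.65992863e+01]
```

View pics/wr.png

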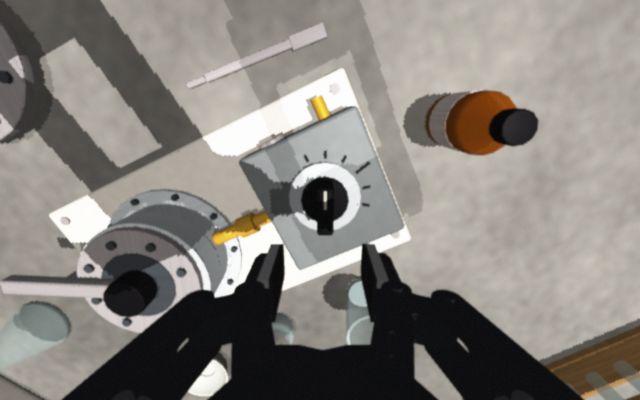

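>>> arm_command(moves=[0,0.1,3,0,0,0,0,0.1,6,0,0,0,0,0.1,8,0,0,0,0,0.1,9.4,0,0,0,0,0.1,9.4,0,0,0,0,0.1,9.4,0,0,0])

```text
time_s: 8.32
eef_pos: [0.5468, 0.0396, 0.0648]
ee_rot: [-180.0, -0.1, 153.5]
contact_force: [-0.2, -0.7, 1.0]
width: 0.0451
```

>>> arm_command(moves=[0,0,0,0,0,0,0,0,0,0,0,0,0,0,0,0,0,0,0,0,0,0,0,0,0,0,0,0,0,0,0,0,0,0,0,0], jaw=0.5, grip_force=30)

```text
time_s: 8.82
eef_pos: [0.5485, 0.0398, 0.0667]
ee_rot: [179.9, 0.1, 153.5]
contact_force: [0.1, 1.9, 6.7]
width: 0.0131
```

>>> arm_command(moves=[0,0,0,0,0,5,0,0,0,0,0,10,0,0,0,0,0,15,0,0,0,0,0,20,0,0,0,0,0,25,0,0,0,0,0,30,0,0,0,0,0,35,0,0,0,0,0,40,0,0,0,0,0,45,0,0,0,0,0,48,0,0,0,0,0,51,0,0,0,0,0,51,0,0,0,0,0,51])

```text
time_s: 9.9
eef_pos: [0.5483, 0.0397, 0.0667]
ee_rot: [179.9, 0.0, 102.5]
contact_force: [-0.4, 0.8, 7.0]
width: 0.0132
```

>>> arm_command(moves=[0,0,0,0,0,0,0,0,0,0,0,0,0,0,0,0,0,0,0,0,0,0,0,0,0,0,-4,0,0,0,0,0,-8,0,0,0,0,0,-12,0,0,0,4,0,-16,0,0,0,8,0,-18,0,0,0,12,0,-18,0,0,0,15,0,-18,0,0,0,15,0,-18,0,0,0], jaw=4.5)

```text
time_s: 10.9
eef_pos: [0.5133, 0.1921, 0.2466]
ee_rot: [179.9, -0.2, 102.8]
contact_force: [-0.3, -1.0, -0.7]
width: 0.0452
```

Run:
```python
from h import *
f,W=lid();save("top4",f["frame"][90:310,220:540],2.5)
x,y,z=W[...,0],W[...,1],W[...,2]
m=(np.hypot(x-.547,y-.039)<.03)&(z>.084)&(z<.097);print(m.sum(), cv2.minAreaRect(W[m][:,:2].astype(np.float32)*1000) if m.sum()>5 else 0)
for n in ["beaker","amber","dish","flask","jar","spatula"]: print(n,[np.round(r["pixel"]) for r in search_frame("top",n)[:1]])
```

```text
arm ang -122.37761627714528 z 0.08953149421023698 65
boss z 0.09991123563838578
disc z 0.07859158477661515 tilt deg [-0.42202544 -0.72357621]
10.95 [0.51363789 0.1895267  0.24585624] [ 1.79952874e+02 -7.33889738e-02  1.02816837e+02] [ 0.14948838  0.40774664 -0.01448966]
136 ((547.0917358398438, 38.93093490600586), (13.981097221374512, 41.337276458740234), 13.121671676635742)
beaker [array([330., 131.])]
amber []
dish [array([436., 127.])]
flask []
jar [array([386., 137.])]
spatula []
```

View pics/top4.png

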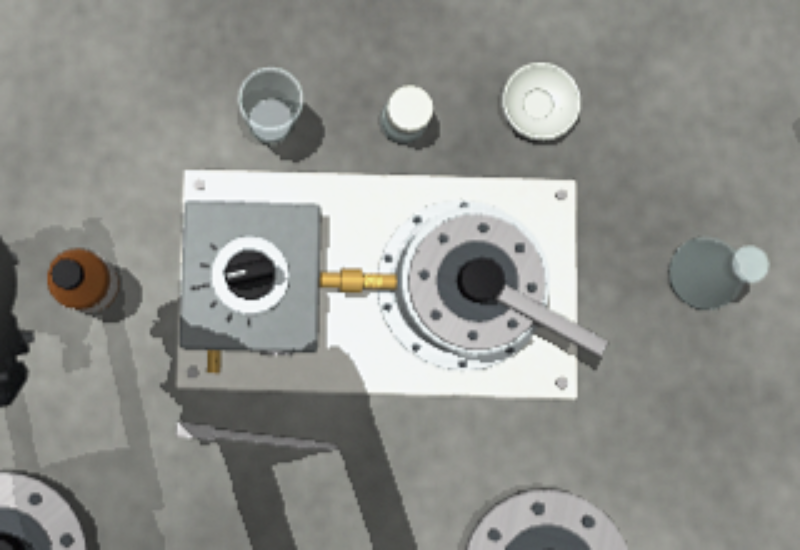

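Run:
```python
from h import *
f=grab_frame("top");W=cloud(f);d=W-[*C,0];r=np.hypot(d[...,0],d[...,1]);a=np.degrees(np.arctan2(d[...,1],d[...,0]))
for lo in range(-180,180,45):
    m=(r>.042)&(r<.053)&(a>lo)&(a<lo+45)&(abs(a+122)>12)&(W[...,2]>.07);print(lo,m.sum(),np.median(W[m][:,2]).round(4))
```

```text
-180 95 0.0785
-135 42 0.0786
-90 97 0.078
-45 90 0.0784
0 90 0.078
45 89 0.0781
90 94 0.0783
135 98 0.0785
```

```bash
python3 -c "
from h import *
print(arm.job_done())"
```

```text
the job is handed in; nothing more can be done
None
```

The lid is keyed and pressed home, the vent dial is on its third click, and I've handed the job in. It finished at about 11 s of the 61 s allowed.

- **Lid:** I pushed it clockwise by its arm about 52° until the key dropped into the notch. The lid was then level, with the boss at 103.8 mm. Pressing the boss brought it to 99.9 mm, and a second, harder press didn't move it any further.
- **Lid, last check:** The disc top read 78.0 to 78.6 mm all round (78 mm is fully home), and the arm sat at -122.4°. I expected the notch at about -122°.
- **Dial:** It started one click on, and I gripped the bar and turned it 51° clockwise. After release the bar read about 1.31 rad, against 1.32 for the third click, with the pointer at the long mark.
- **Glassware:** Everything looked unmoved and upright in the last picture. The network found the beaker, dish and jar close to where they started. It missed the amber bottle, flask and spatula, so I checked those by eye only, and the spatula was partly in shadow.

One check disagreed: my automatic tilt fit showed about 0.8° at the end. It wrongly included points on the lid's arm. The check by sectors, with the arm left out, showed the lid flush to within 0.6 mm.

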